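# Sort the spare shaft and hold the keyed shaft home in the sprocket hub

### The arm

A 6-joint arm with a two-finger parallel gripper is mounted at the origin on the work surface. World frame = base frame: x ahead of the robot, y to its left, z up, the work surface at z = 0. Lengths are in m, angles in rad, forces in N, time in s.
With the tool pointing down it reaches from about 0.275 to 0.75 m from the base axis. Payload 10.2 kg.
Tool frame: the origin (TCP) lies at the very end of the fingers, on their centre line; the grasp point (between the pads) lies ctrl.pinch_z behind it (ctrl.pinch_z is the distance from the TCP to the grasp point, in m); z points along the fingers, y is the line along which they close (so a half turn about z gives the same grasp; the last joint's range is limited). The gripper opens to 85 mm and grips with 20 to 120 N. Pads are 22 mm wide; open, the fingers measure 114 mm over their backs; the gripper's body (76 mm by 85 mm) begins 54 mm behind the grasp point. The pads swing forward as they close: fully open they stand 13 mm farther back than shut.
Start: joints at [-1.538, 0.313, 1.498, -0, 1.331, -0.223], TCP at [0.133, -0.508, 0.231] pointing down, gripper open.
Joint ranges: [-2.94, 2.94], [-0.97, 2.17], [0.19, 2.56], [-1.23, 4.37], [0.02, 3.11], [-2.88, 2.88]. Speed limits (rad/s): [2.39, 2.39, 3.01, 3.14, 3.14, 3.14].

### API

Orientations are given as a unit quaternion [x, y, z, w].
In Python, from rig import ctrl gives the robot as it stands.
- The arm moves only by the tool move_arm, never from a script. Its arguments are lists of equal length, an entry for each row: "dp": the shift along the tool's x, y, z in cm, a list of three; "dr": the turn, a rotation vector about the tool's x, y, z in rad, a list of three. In form: {"dp": [[x, y, z], ...], "dr": [[wx, wy, wz], ...]}. A call has 1 to 12 rows; each row shifts and turns the commanded pose from where the row before left it, along the tool's axes as they then stand; what a row does not reach is not made up. A row lasts 1/8 s, in which the tool goes at most 62.5 mm and 10.7 degrees, less where a joint would pass 70% of its speed; a pose out of reach is approached as far as the arm can. A call is refused whole if a number of a shift passes 6.25 or a number of a turn 0.188, either way. A call with a gripper value outside its range is refused whole. "jaw" is the opening in per cent of the stroke, from 0 (shut) to 100 (fully open), set as the call begins (left out, the last holds). The fingers move at their own pace and stop on an object; "squeeze" is the grip in N (left out, the last holds). Time passes only in rows, so rows that do not move let the fingers close. It gives the time, the measured TCP pose, the force, the opening and the grip force at its end, in the units of the state.
- ctrl.get_state(): the state, without advancing time (a new reading comes with each control period).
- ctrl.camera(name): name is "side" or "top"; returns a dict with "img" (384x512x3 uint8, blue, green, red), "z_map" (384x512 float32, m along the optical axis (not along the pixel's ray), 0 where there is no reading), "vfov" (degrees; the focal length in pixels is half the picture's height over the tangent of half this angle, whatever the lens; pixels are square), "cx", "cy" (the principal point, pixels), "extrinsics" (4x4, takes a point from world to camera coordinates). Camera axes: x right, y down, z forward; pixel columns grow to the right and rows downward; lengths in m; the calibration is good to about 2 mm. A picture is of the moment at which its call begins.
- ctrl.job_done(): hands the job in; it is judged then, once.
The state is a dict: "t": time; "qpos": joint angles; "joint_vel": joint speeds; "joint_torque": joint torques, N m; "eef_pos": TCP position; "eef_rot": TCP orientation; "force": force on the tool from outside, world axes, zero at the start; "torque": the same for the moment, N m; "finger_gap": opening from 0.0 (shut) to 1.0 (fully open); "grasp_force": force on a finger pad.
Only numpy, scipy, OpenCV 4.12 (cv2) and the standard library are available. Lean on these libraries where they do the work, as an engineer would, in place of code of your own. Each camera call takes 0.05 s, during which the arm holds its last target. There are 200 camera calls.

### The job

Two keyed shafts, one long and one short, stand in the wooden kit block: first sort the short one into the free pocket of the blue rack whose row holds the short shafts, upright and let go. Then push the long one foot-down into the sprocket hub, turning it until its keys slip into the keyways, and keep pushing against the spring inside until its collar sits fully down on the hub. Finish still gripping it and holding it pressed home, for it springs back if let go; leave the other shafts, the mallet, the tin and the bearing as they are.

Things in the scene. Friction and masses are not known exactly. Their poses are not given: they have to be found in the camera images.
- long_shaft: Steel shaft, 118 mm long, 0.35 kg, upright. Origin: centre of foot; z up, y along its two brass keys. Heights: round 20.5 mm across 0-46 (lowest 6 mm tapers to 15 mm); keys 22-46, 7.5 mm wide (x), 32 mm across the pair (y); collar 36 mm across 46-54; neck 18 mm across 54-90; dark head 90-118, 16 mm (x) by 24 mm (y): grip it closing along x. Same after a half turn. In a kit block pocket.
- short_shaft: Steel shaft, 84 mm long, 0.25 kg, upright, like the long one but with the keys 22-34 mm above the foot, collar 34-42, neck 42-56, and the same 16 x 24 mm dark head 56-84. Origin: centre of its foot; z up, y along its keys. Starts in the other pocket of the kit block; either shaft may be in either pocket.
- kit_block: Fixed wooden block, 165 mm (x) by 56 mm (y), 25 mm tall, with two square pockets, 26 mm wide and 20 mm deep (floor 5 mm above the bench), at 50 mm either way along its x. Origin: centre of its underside.
- rack_short: Fixed blue rack, 56 mm (x) by 184 mm (y), 25 mm tall, with three square pockets in a row along y, 60 mm apart, 26 mm wide, 20 mm deep (floor 5 mm above the bench). Two short shafts stand in the middle and -y ones; the +y one is free. Origin: centre of its underside. The two racks look alike and may have changed places.
- rack_short_free (a point): Centre of the floor of the free pocket of the rack with the short shafts, 5 mm above the bench; axes as the rack's.
- rack_long: Fixed blue rack exactly like the other, with two long shafts in the middle and -y pockets and the +y one free, to stay free. Origin: centre of its underside.
- hub: Fixed aluminium hub, 72 mm across, flat top 60 mm above the bench, dark sprocket (150 mm) low around it, red round stand (156 mm). Origin: centre of underside, on the axis of the vertical bore, 23 mm across, with two keyways 10 mm wide reaching 19 mm out along +y and -y, open at the top. Keys meet the top when the shaft's foot is at 38 mm; collar sits on it with the foot at 14 mm.
- hub_mouth (a point): Centre of the bore at the hub's top, 60 mm above the bench; axes as the hub's.
- thrust_pad (a joint): Orange spring pad 18 mm across in the bore, its top 40 mm below the hub's top: how far it is pressed down, in m (0 at rest, 0.006 when the shaft's collar is down on the hub, 0.008 at most). The spring pushes back with 7 N at rest and 11 N at 0.006, more than the shaft's weight.
- mallet: Steel-headed mallet with a black handle, about 0.3 m long, lying at the far side of the bench; bystander. Origin: centre of its underside.
- grease_tin: Yellow tin, 70 mm across, 70 mm tall, standing beyond the hub; bystander.
- bearing: Steel ring, 52 mm across, 15 mm tall, lying near left; bystander.
- short_spare_a: Shaft exactly like the loose short one, standing in the -y pocket of the rack with the short shafts; stays there. Origin: centre of its foot.
- short_spare_b: Shaft exactly like the loose short one, standing in the middle pocket of the rack with the short shafts; stays there. Origin: centre of its foot.
- long_spare_a: Shaft exactly like the loose long one, standing in the -y pocket of the rack with the long shafts; stays there. Origin: centre of its foot.
- long_spare_b: Shaft exactly like the loose long one, standing in the middle pocket of the rack with the long shafts; stays there. Origin: centre of its foot.

How it is judged:
On the way, in this order (a step that is already met when the one before it is completed fails the run):
1. the short shaft stands upright in the free pocket of the rack with the short shafts, let go, while the long shaft is still out of the hub (distance between short_shaft and rack_short_free below 0.008 m and angle between short_shaft's own z axis and vertical below 0.12 rad and contact force between the fingers and short_shaft below 0.1 N and linear speed of short_shaft below 0.03 m/s and horizontal distance between long_shaft and hub above 0.05 m), for 0.2 s.
2. the long shaft, held in the gripper, has its keys in the keyways, at least 5 mm deep (horizontal distance between long_shaft and hub below 0.004 m and angle between the y axis of long_shaft and the y axis of hub, either way round below 0.2 rad and contact force between the fingers and long_shaft above 2 N and z of long_shaft in the frame of hub below 0.033 m), for 0.05 s.
At the end, for the whole second after the job is handed in: Long shaft gripped (over 2 N), still, upright within 0.08 rad, within 4 mm of the bore axis, keys within 0.2 rad, collar within 2.2 mm of the hub, spring pad over 4 mm down; short shaft released and upright (0.12 rad), foot within 8 mm of the centre of the short row's free pocket floor (horizontal distance between long_shaft and hub below 0.004 m and angle between the y axis of long_shaft and the y axis of hub, either way round below 0.2 rad and angle between long_shaft's own z axis and vertical below 0.08 rad and z of long_shaft in the frame of hub below 0.0162 m and value of joint thrust_pad above 0.004 m and contact force between the fingers and long_shaft above 2 N and linear speed of each of long_shaft, short_shaft below 0.03 m/s and distance between short_shaft and rack_short_free below 0.008 m and angle between short_shaft's own z axis and vertical below 0.12 rad and contact force between the fingers and short_shaft below 0.1 N); the arm keeps its last pose, push and grip.
It fails at once if one of the shafts in the racks, the mallet, the tin or the bearing is moved by more than 30 mm (distance of any of short_spare_a, short_spare_b, long_spare_a, long_spare_b, mallet, grease_tin, bearing from where it was at the start of the episode above 0.03 m).
It also fails if it takes over 64 s, if anything falls off the work surface, if the arm or the gripper's body presses on something with over 40 N, if the wrist force passes 120 N, or if a joint passes its speed limit or range.

## Working session

There is one attempt and no reset: what is moved stays moved. The work goes in short steps, Python scripts to look and compute and a tool call to move; the robot and the scene stay as the last step left them, time stands still between calls to the robot, and variables do not carry over. Pictures are saved under pics/ and viewed, at most 10 in all, crops included, and the job is handed in when it is done.

Besides the shell and the picture viewer there is one more tool, called after "Emit:" in YAML: its name, and indented under it one key for each argument. move_arm: Moves the arm, as the interface text tells. Its arguments: {"type":"object","properties":{"dp":{"type":"array","items":{"type":"array","items":{"type":"number"}}},"dr":{"type":"array","items":{"type":"array","items":{"type":"number"}}},"jaw":{"type":"number"},"squeeze":{"type":"number"}},"required":["dp","dr"]}

```bash
mkdir -p pics; ls; python3 - <<'E'
from rig import ctrl
import cv2, numpy as np
print(ctrl.get_state(), ctrl.pinch_z)
for n in ("top","side"):
    c=ctrl.camera(n); cv2.imwrite(f"pics/{n}0.png",c["img"]); np.savez(f"{n}0.npz",**c)
    print(n,c["vfov"],c["cx"],c["cy"],c["extrinsics"].tolist(), (c["z_map"]>0).mean())
E
```

```text
pics
{'t': 0.0, 'qpos': array([-1.53837679e+00,  3.13489256e-01,  1.49845679e+00,  2.33222387e-06,
        1.33100235e+00, -2.23422432e-01]), 'joint_vel': array([-0.00070903,  0.00314914,  0.00103238,  0.00135862,  0.00100004,
       -0.00139567]), 'joint_torque': array([ 5.12316601e-04, -4.12262034e+01, -2.59743726e+01, -9.52753703e-05,
        4.12504451e-03,  7.16722042e-06]), 'eef_pos': array([ 0.13282518, -0.50764711,  0.23070757]), 'eef_rot': array([ 9.91829070e-01,  1.27572087e-01,  6.57669507e-05, -6.74676738e-04]), 'force': array([-0.14815404,  0.56650789, -0.49710439]), 'torque': array([-0.00095692, -0.00695327, -0.01800534]), 'grasp_force': 0.0, 'finger_gap': 1.0007730452714263} 0.0187
top 42.219645261155 252.37244042152983 193.68371531729684 [[-0.028467010816833598, -0.9995781328654397, -0.005760693742547492, 0.063082176004808], [-0.9916436583246981, 0.028965546598189326, -0.1257133724576557, 0.5806832017376802], [0.12582719976047874, 0.002133871483775275, -0.9920498789843821, 1.3830994469633546], [0.0, 0.0, 0.0, 1.0]] 0.9960479736328125
side 56.98700256993192 255.4974397997146 193.70492812731277 [[0.9312404777794354, -0.3642320187867724, 0.011234279489167397, -0.5148201046870148], [-0.19056071367509614, -0.5130257909495544, -0.8369534946603797, 0.18838697276403368], [0.31060873611147266, 0.7772641599296191, -0.5471586961203643, 0.7107946729016308], [0.0, 0.0, 0.0, 1.0]] 0.9960428873697916
```

View pics/top0.png

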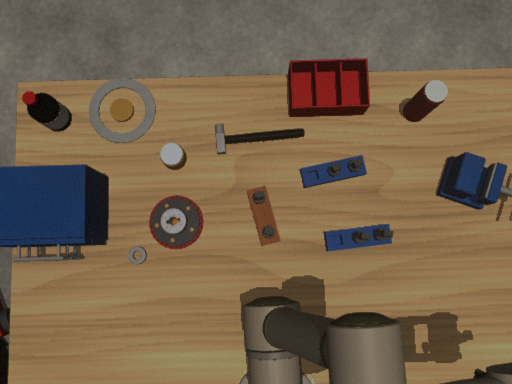

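View pics/side0.png

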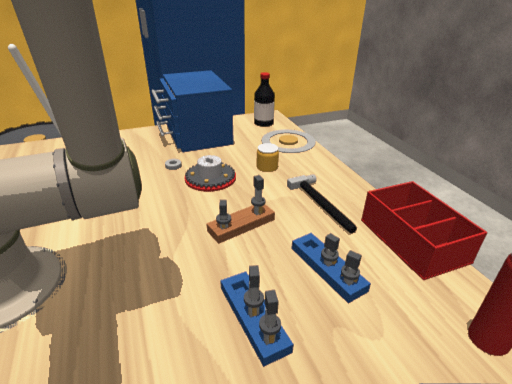

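The top view shows the hub at (175,221), the kit block at (264,215), one rack at (334,172) and the other at (359,237). In the side view the rack farther in x, at (330,262), holds the short shafts. The kit's near-x shaft is the short one and the far-x shaft is the long one.

```bash
cat > h.py <<'E'
import numpy as np, cv2
def load(n): return dict(np.load(n+".npz"))
def f(c): return c["img"].shape[0]/2/np.tan(np.radians(float(c["vfov"]))/2)
def cloud(c):
    z=c["z_map"].astype(float); v,u=np.mgrid[:z.shape[0],:z.shape[1]]
    p=np.stack([(u-c["cx"])/f(c)*z,(v-c["cy"])/f(c)*z,z],-1); E=c["extrinsics"]
    return (p-E[:3,3])@E[:3,:3]
def plane(c,uv,h):
    uv=np.atleast_2d(uv).astype(float); E=c["extrinsics"]; o=-E[:3,:3].T@E[:3,3]
    d=np.c_[(uv[:,0]-c["cx"])/f(c),(uv[:,1]-c["cy"])/f(c),np.ones(len(uv))]@E[:3,:3]
    return o+d*((h-o[2])/d[:,2])[:,None]
def proj(c,p):
    q=np.atleast_2d(p)@c["extrinsics"][:3,:3].T+c["extrinsics"][:3,3]
    return q[:,:2]/q[:,2:]*f(c)+[c["cx"],c["cy"]]
def rect(p):
    (x,y),s,a=cv2.minAreaRect((p[:,:2]*1000).astype(np.float32)); return np.round([x,y,*s,a],1)
E
python3 - <<'E'
from h import *
for n in("top0","side0"):
    c=load(n); P=cloud(c); hsv=cv2.cvtColor(c["img"],cv2.COLOR_BGR2HSV)
    z=P[...,2]; x=P[...,0]; y=P[...,1]
    ws=(x>.25)&(x<.8)&(y>-.35)&(y<.4)
    print(n,"table z",np.median(z[ws]))
    m=ws&(z>.075)&(z<.15)   # heads
    k,l,s,cc=cv2.connectedComponentsWithStats(m.astype(np.uint8))
    for i in range(1,k):
        q=P[l==i]
        if len(q)<6: continue
        t=q[q[:,2]>q[:,2].max()-.006]; print("head",len(q),np.round(q[:,2].max(),4),np.round(t.mean(0),4),len(t),rect(t))
    # blocks
    for nm,m in(("blue",(hsv[...,0]>100)&(hsv[...,0]<130)&(hsv[...,1]>130)),("wood",(hsv[...,0]<14)&(hsv[...,1]>100))):
        m=m&ws&(z>.018)&(z<.03)
        k,l,s,cc=cv2.connectedComponentsWithStats(cv2.dilate(m.astype(np.uint8),np.ones((3,3))))
        for i in range(1,k):
            q=P[(l==i)&m]
            if len(q)>80: print(nm,len(q),np.median(q[:,2]).round(4),rect(q))
    m=ws&(z>.055)&(z<.065)
    k,l,s,cc=cv2.connectedComponentsWithStats(m.astype(np.uint8))
    for i in range(1,k):
        q=P[l==i]
        if len(q)>60: print("hub",len(q),q.mean(0).round(4),rect(q),[np.round(v,4) for v in cv2.minEnclosingCircle((q[:,:2]*1000).astype(np.float32))])
c=load("top0"); a=cv2.resize(c["img"][125:255,230:400],None,fx=4.7,fy=4.6,interpolation=cv2.INTER_CUBIC); cv2.imwrite("pics/crop1.png",a)
a=cv2.resize(c["img"][190:250,140:210],None,fx=8,fy=8,interpolation=cv2.INTER_CUBIC); cv2.imwrite("pics/crop2.png",a)
E
```

```text
top0 table z 0.0017865735851280127
head 58 0.0954 [ 0.6553 -0.2478  0.0918] 20 [ 655.7 -247.5   13.8   23.8   32.9]
head 60 0.0969 [ 0.6451 -0.1909  0.0925] 26 [ 645.4 -191.    16.1   20.2   25. ]
head 69 0.1294 [0.5694 0.0277 0.1257] 28 [569.4  28.4  21.4  16.7  88.3]
head 55 0.0958 [0.472  0.007  0.0919] 23 [473.2   6.7  21.8  13.7  88.7]
head 80 0.1298 [ 0.4568 -0.3093  0.1254] 21 [ 457.1 -309.    22.4   13.3   87.8]
head 79 0.1275 [ 0.4511 -0.2504  0.1239] 38 [ 451.1 -251.3   23.    16.1   68. ]
blue 618 0.0253 [ 643.1 -188.6   53.3  180.4   11. ]
blue 598 0.0251 [ 450.4 -249.2   51.8  180.9    5.4]
wood 763 0.0252 [521.7  17.3 163.8  55.2  13.4]
hub 61 [0.682  0.2591 0.0601] [689.7 262.2  41.4  66.8  45.9] [array([698.1216, 270.561 ]), np.float64(34.3134)]
hub 406 [0.51   0.27   0.0601] [510.7 269.9  67.6  70.2  87.9] [array([510.5811, 270.2323]), np.float64(35.7916)]
hub 80 [ 0.4554 -0.3061  0.0591] [ 4.561e+02 -3.079e+02  3.360e+01  3.070e+01  4.000e-01] [array([ 456.8285, -310.2968]), np.float64(18.2999)]
hub 65 [ 0.4477 -0.2449  0.0592] [ 448.8 -247.    34.4   26.9   22.3] [
[... 605 characters left out ...]
1.1   10.7]
blue 1622 0.026 [ 449.3 -251.6   55.   183.5    5.5]
wood 837 0.0264 [521.   16.2 165.6  58.2  13.2]
hub 81 [0.6895 0.25   0.06  ] [693.2 257.9  39.8  65.9  67.9] [array([697.8452, 269.5174]), np.float64(33.7872)]
hub 247 [0.5084 0.2658 0.061 ] [509.7 270.1  69.4  70.9   1.7] [array([509.6016, 268.8076]), np.float64(36.7563)]
hub 94 [0.5672 0.0229 0.0603] [568.4  25.7  31.5  35.3  64.7] [array([568.9001,  27.4489]), np.float64(18.5354)]
hub 206 [ 0.4482 -0.2556  0.0598] [ 449.7 -251.7   32.6   33.8   67.6] [array([ 450.2876, -250.2576]), np.float64(18.5833)]
hub 242 [ 0.4536 -0.3151  0.0599] [ 455.1 -311.4   33.4   34.7   68.9] [array([ 456.4438, -310.3278]), np.float64(18.4283)]
```

View pics/crop1.png

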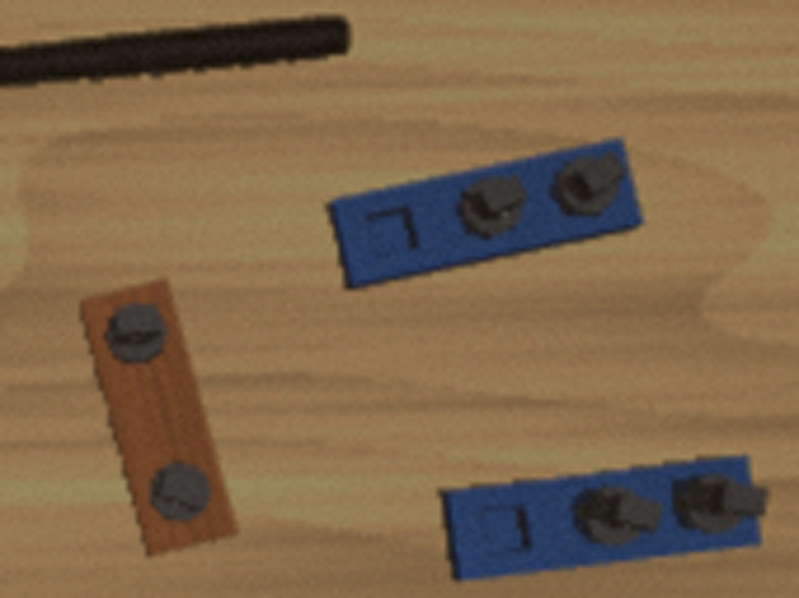

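View pics/crop2.png

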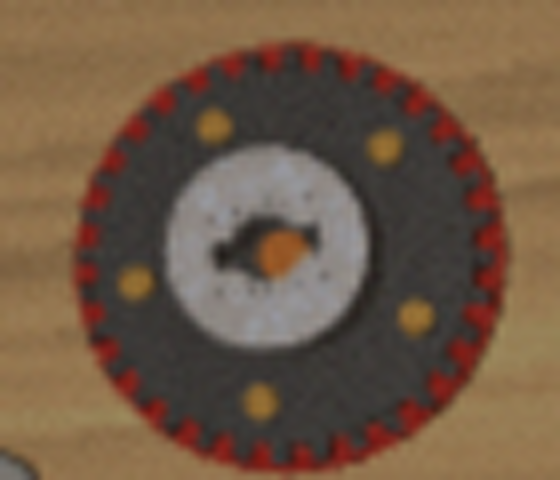

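Crop 1 shows the free pocket at the left (+y) end of the short-shaft rack, near (392,228) in the crop. Crop 2 shows the keyways running nearly horizontally, from (220,255) to (315,237), so the hub's yaw is about +9°. Next I'll refine the head yaws and the hub yaw.

```bash
python3 - <<'E'
from h import *
for n in("top0","side0"):
    c=load(n); P=cloud(c); z=P[...,2]; d=lambda a,b:np.hypot(P[...,0]-a,P[...,1]-b)
    # hub: pixels whose ray to z=.06 falls within 25mm of the axis but depth is deeper
    v,u=np.mgrid[:384,:512]; Q=plane(c,np.c_[u.ravel(),v.ravel()],.06).reshape(384,512,3)
    r=np.hypot(Q[...,0]-.510,Q[...,1]-.270)
    m=(r<.027)&(z<.056); q=Q[m]; g=c["img"].max(2)
    w,V=np.linalg.eigh(np.cov(q[:,:2].T)); e=V[:,1]; print(n,"hub bore",len(q),q.mean(0).round(4),np.sqrt(w).round(4),np.degrees(np.arctan2(-e[0],e[1])),rect(q))
    far=q[np.hypot(*(q[:,:2]-[.51,.27]).T)>.0135]; print((far[:,:2]*1000).round(0).tolist())
    for nm,a,b,h in(("long",.570,.028,.123),("short",.4726,.0053,.089)):
        m=(d(a,b)<.022)&(z>h-.003); q=P[m]; q=plane(c,np.argwhere(m)[:,::-1],h)
        w,V=np.linalg.eigh(np.cov(q[:,:2].T)); e=V[:,1]; print(nm,len(q),q.mean(0).round(4),(np.sqrt(w*12)*1000).round(1),"yaw",np.degrees(np.arctan2(-e[0],e[1])).round(1))
c=load("side0"); a=cv2.resize(c["img"][165:240,200:285],None,fx=9,fy=8,interpolation=cv2.INTER_CUBIC)
cv2.imwrite("pics/crop3.png",cv2.convertScaleAbs(a[:600,:765],alpha=1.6))
E
```

```text
top0 hub bore 90 [0.5106 0.2703 0.06  ] [0.0078 0.0103] 28.911653316119025 [512.1 272.4  35.1  47.4  58.9]
[[531.0, 273.0], [528.0, 264.0], [528.0, 253.0], [526.0, 275.0], [526.0, 270.0], [523.0, 256.0], [520.0, 247.0], [518.0, 289.0], [517.0, 256.0], [517.0, 253.0], [514.0, 256.0], [514.0, 253.0], [512.0, 289.0], [512.0, 287.0], [512.0, 284.0], [511.0, 256.0], [511.0, 253.0], [509.0, 287.0], [509.0, 284.0], [509.0, 256.0], [507.0, 287.0], [507.0, 284.0], [504.0, 287.0], [504.0, 284.0], [501.0, 281.0], [495.0, 287.0], [495.0, 273.0], [495.0, 264.0], [490.0, 281.0], [490.0, 276.0], [487.0, 267.0]]
long 50 [0.5702 0.0284 0.123 ] [15.5 25.3] yaw 15.0
short 51 [0.4733 0.0055 0.089 ] [16.4 25. ] yaw -15.0
side0 hub bore 14 [0.5099 0.2697 0.06  ] [0.0037 0.0069] 22.95143574527259 [512.2 269.6  13.5  20.6  42.9]
[]
long 52 [0.569 0.028 0.123] [19.3 31. ] yaw 5.7
short 51 [0.4722 0.0051 0.089 ] [16.8 27.8] yaw -24.9
```

View pics/crop3.png

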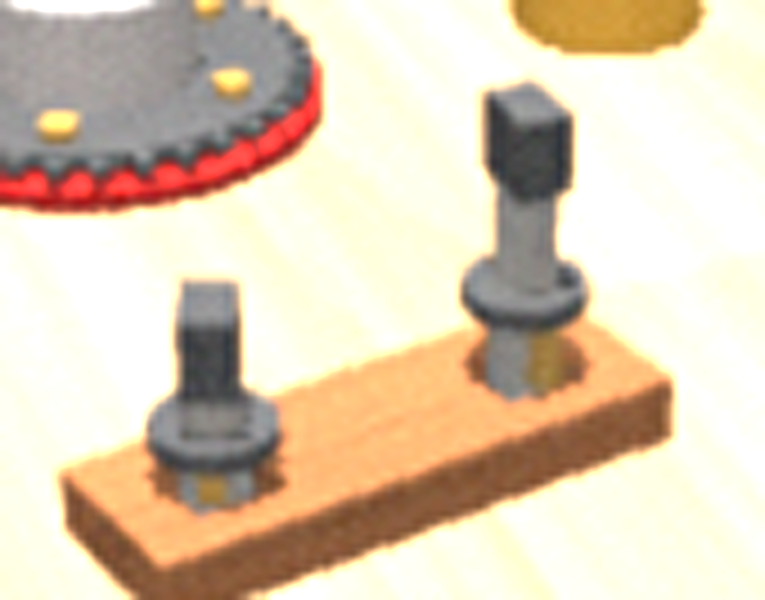

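Crop 3 shows the short shaft's key facing the side camera, which puts its yaw near -17°. The long shaft's head shows two faces and its key sits to the right, so its yaw is about +6°. The hub's yaw is about +10°. I'll plan the rows now.

```bash
cat > plan.py <<'E'
import sys, numpy as np, json
from rig import ctrl
# usage: plan.py x y z psi(deg) n  -> rows in tool axes from the present pose, tool kept vertical
from scipy.spatial.transform import Rotation as R
x,y,z,psi,n=map(float,sys.argv[1:6]); n=int(n)
s=ctrl.get_state(); r=R.from_quat(s["eef_rot"]); m=r.as_matrix(); p=s["eef_pos"]
psi0=np.degrees(np.arctan2(m[1,0],m[0,0])); print("t",round(s["t"],2),"p",p.round(4),"psi",psi0.round(2),"tilt",m[:2,2].round(4))
d=(np.array([x,y,z])-p)*100/n; w=-np.radians(psi-psi0)/n; rows=[]
for i in range(n):
    a=np.radians(psi0)-w*i; c,sn=np.cos(a),np.sin(a)
    rows.append([round(c*d[0]+sn*d[1],2),round(sn*d[0]-c*d[1],2),round(-d[2],2)])
print(json.dumps(rows),"wz",round(w,4))
E
python3 plan.py .4725 .0053 .16 73 12
```

```text
t 0.1 p [ 0.1328 -0.5077  0.2308] psi 14.65 tilt [-0.      0.0011]
[[3.82, -3.42, 0.59], [4.1, -3.08, 0.59], [4.34, -2.73, 0.59], [4.56, -2.35, 0.59], [4.74, -1.95, 0.59], [4.89, -1.54, 0.59], [5.0, -1.12, 0.59], [5.08, -0.7, 0.59], [5.12, -0.26, 0.59], [5.12, 0.17, 0.59], [5.09, 0.61, 0.59], [5.02, 1.04, 0.59]] wz -0.0849
```

Emit:
move_arm:
  dp:
    - [3.82,-3.42,0.59]
    - [4.1,-3.08,0.59]
    - [4.34,-2.73,0.59]
    - [4.56,-2.35,0.59]
    - [4.74,-1.95,0.59]
    - [4.89,-1.54,0.59]
    - [5.0,-1.12,0.59]
    - [5.08,-0.7,0.59]
    - [5.12,-0.26,0.59]
    - [5.12,0.17,0.59]
    - [5.09,0.61,0.59]
    - [5.02,1.04,0.59]
  dr:
    - [0,0,-0.085]
    - [0,0,-0.085]
    - [0,0,-0.085]
    - [0,0,-0.085]
    - [0,0,-0.085]
    - [0,0,-0.085]
    - [0,0,-0.085]
    - [0,0,-0.085]
    - [0,0,-0.085]
    - [0,0,-0.085]
    - [0,0,-0.085]
    - [0,0,-0.085]
  jaw: 60

```text
t: 1.6
eef_pos: [0.4728, 0.0069, 0.1602]
eef_rot: [0.802, 0.597, -0.0, -0.0]
force: [0.6, 0.3, 0.6]
finger_gap: 0.597
grasp_force: 0.0
```

```bash
python3 plan.py .4725 .0053 .063 73 6
```

```text
t 1.6 p [0.4728 0.0069 0.1602] psi 73.27 tilt [-0.0002 -0.    ]
[[-0.03, 0.0, 1.62], [-0.03, 0.0, 1.62], [-0.03, 0.0, 1.62], [-0.03, 0.0, 1.62], [-0.03, 0.0, 1.62], [-0.03, 0.0, 1.62]] wz 0.0008
```

Emit:
move_arm:
  dp:
    - [-0.03,0,1.62]
    - [-0.03,0,1.62]
    - [-0.03,0,1.62]
    - [-0.03,0,1.62]
    - [-0.03,0,1.62]
    - [-0.03,0,1.62]
    - [0,0,0]
  dr:
    - [0,0,0]
    - [0,0,0]
    - [0,0,0]
    - [0,0,0]
    - [0,0,0]
    - [0,0,0]
    - [0,0,0]

```text
t: 2.48
eef_pos: [0.4709, 0.0036, 0.0624]
eef_rot: [0.803, 0.595, -0.001, -0.001]
force: [0.2, -0.8, -0.0]
finger_gap: 0.599
grasp_force: 0.0
```

Emit:
move_arm:
  dp:
    - [0,0,0]
    - [0,0,0]
    - [0,0,0]
    - [0,0,0]
    - [0,0,0]
    - [0,0,0]
  dr:
    - [0,0,0]
    - [0,0,0]
    - [0,0,0]
    - [0,0,0]
    - [0,0,0]
    - [0,0,0]
  jaw: 0
  squeeze: 40

```text
t: 3.22
eef_pos: [0.472, 0.0034, 0.064]
eef_rot: [0.803, 0.596, 0.0, 0.0]
force: [-0.7, 0.3, 6.9]
finger_gap: 0.178
grasp_force: 41.9
```

Emit:
move_arm:
  dp:
    - [0,0,-1]
    - [0,0,-2]
    - [0,0,-2.5]
    - [0,0,-2.5]
    - [0,0,-1]
    - [0,0,0]
  dr:
    - [0,0,0]
    - [0,0,0]
    - [0,0,0]
    - [0,0,0]
    - [0,0,0]
    - [0,0,0]

```text
t: 3.98
eef_pos: [0.4716, 0.0035, 0.1534]
eef_rot: [0.803, 0.595, 0.0, 0.0]
force: [-0.3, 0.8, -2.6]
finger_gap: 0.177
grasp_force: 40.8
```

```bash
python3 plan.py .6316 -.1311 .154 101 8; python3 - <<'E'
from rig import ctrl
from h import *
for n in("top","side"):
    c=ctrl.camera(n); np.savez(n+"1.npz",**c); 
a=cv2.resize(c["img"][110:250,150:330],None,fx=4,fy=4); cv2.imwrite("pics/crop4.png",a)
E
```

```text
t 3.98 p [0.4716 0.0035 0.1534] psi 73.1 tilt [ 0.0005 -0.0001]
[[-1.03, 2.4, -0.01], [-1.17, 2.34, -0.01], [-1.31, 2.26, -0.01], [-1.45, 2.18, -0.01], [-1.58, 2.08, -0.01], [-1.7, 1.98, -0.01], [-1.82, 1.88, -0.01], [-1.93, 1.76, -0.01]] wz -0.0609
```

View pics/crop4.png

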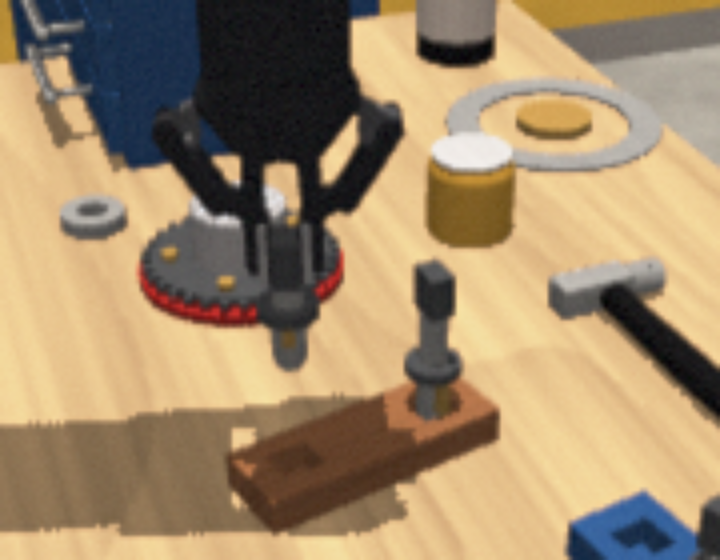

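The picture shows the short shaft held upright, with its foot at (288,360) in the crop and clear of the kit block. Next I carry it to the rack.

Emit:
move_arm:
  dp:
    - [-1.05,2.4,0]
    - [-1.2,2.35,0]
    - [-1.35,2.26,0]
    - [-1.5,2.18,0]
    - [-1.6,2.1,0]
    - [-1.75,2.0,0]
    - [-1.85,1.88,0]
    - [-1.95,1.76,0]
    - [0,0,0]
    - [0,0,0]
  dr:
    - [0,0,-0.061]
    - [0,0,-0.061]
    - [0,0,-0.061]
    - [0,0,-0.061]
    - [0,0,-0.061]
    - [0,0,-0.061]
    - [0,0,-0.061]
    - [0,0,-0.061]
    - [0,0,0]
    - [0,0,0]

```text
t: 5.32
eef_pos: [0.6313, -0.1332, 0.1522]
eef_rot: [0.636, 0.772, -0.0, -0.001]
force: [0.1, -0.1, -2.1]
finger_gap: 0.178
grasp_force: 40.8
```

```bash
python3 plan.py .632 -.133 .090 101 4; python3 - <<'E'
from rig import ctrl
from h import *
c=ctrl.camera("side"); P=cloud(c); z=P[...,2]
b,g,r=[c["img"][...,i].astype(int) for i in range(3)]
# held shaft: steel between tcp-59mm and tcp, near tcp
m=(np.hypot(P[...,0]-.632,P[...,1]+.133)<.035)&(z>.09)&(z<.165)
for lo,hi in((.095,.105),(.105,.115),(.118,.128),(.128,.138),(.14,.15)):
    q=P[m&(z>lo)&(z<hi)]; print(lo,len(q),q.mean(0).round(4),rect(q) if len(q)>3 else 0)
cv2.imwrite("pics/crop5.png",cv2.resize(c["img"][170:310,270:410],None,fx=4,fy=4))
E
```

```text
t 5.33 p [ 0.6313 -0.1332  0.1522] psi 101.03 tilt [-0.002   0.0009]
[[0.0, 0.02, 1.56], [0.0, 0.02, 1.56], [0.0, 0.02, 1.56], [0.0, 0.02, 1.56]] wz 0.0001
0.095 27 [ 0.627  -0.137   0.1013] [ 626.8 -136.3    7.5   19.    59.7]
0.105 33 [ 0.6259 -0.1365  0.11  ] [ 627.  -136.4    6.7   17.4   57.8]
0.118 32 [ 0.6291 -0.142   0.1217] [ 626.9 -139.6    6.2   23.7   44.8]
0.128 134 [ 0.6265 -0.137   0.1351] [ 629.3 -133.4   31.1   35.    60.5]
0.14 28 [ 0.6277 -0.1358  0.1436] [ 628.5 -135.9    6.7   16.9   63.7]
```

View pics/crop5.png

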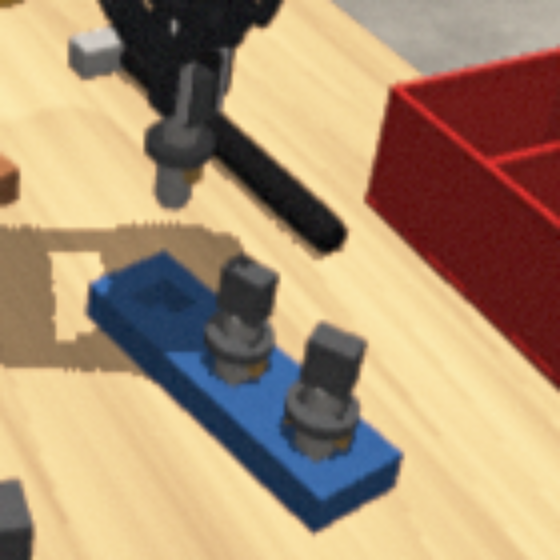

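The crop shows the shaft hanging over the free pocket at (165,295), clear of the neighbouring shaft. Next I lower it.

Emit:
move_arm:
  dp:
    - [0,0,1.55]
    - [0,0,1.55]
    - [0,0,1.55]
    - [0,0,1.5]
    - [0,0,1.2]
    - [0,0,0.9]
    - [0,0,0]
  dr:
    - [0,0,0]
    - [0,0,0]
    - [0,0,0]
    - [0,0,0]
    - [0,0,0]
    - [0,0,0]
    - [0,0,0]

```text
t: 6.25
eef_pos: [0.6317, -0.1336, 0.0702]
eef_rot: [0.636, 0.772, -0.0, -0.0]
force: [0.0, 0.3, -2.4]
finger_gap: 0.179
grasp_force: 40.8
```

No contact so far, and the foot is at about 11 mm, inside the pocket. I'll lower it the rest of the way, release it and retreat.

Emit:
move_arm:
  dp:
    - [0,0,0.3]
    - [0,0,0.25]
    - [0,0,0]
  dr:
    - [0,0,0]
    - [0,0,0]
    - [0,0,0]

```text
t: 6.62
eef_pos: [0.6319, -0.1337, 0.0652]
eef_rot: [0.636, 0.772, -0.0, -0.0]
force: [0.3, -0.1, -1.6]
finger_gap: 0.184
grasp_force: 40.8
```

Emit:
move_arm:
  dp:
    - [0,0,0]
    - [0,0,0]
    - [0,0,0]
    - [0,0,0]
    - [0,0,-1]
    - [0,0,-2]
    - [0,0,-2.5]
    - [0,0,-3]
    - [0,0,-3]
  dr:
    - [0,0,0]
    - [0,0,0]
    - [0,0,0]
    - [0,0,0]
    - [0,0,0]
    - [0,0,0]
    - [0,0,0]
    - [0,0,0]
    - [0,0,0]
  jaw: 60

```text
t: 7.75
eef_pos: [0.632, -0.1337, 0.1821]
eef_rot: [0.636, 0.772, 0.0, 0.0]
force: [-0.3, 0.7, -0.0]
finger_gap: 0.603
grasp_force: 0.0
```

```bash
python3 plan.py .5698 .0283 .175 96 8; python3 - <<'E'
from rig import ctrl
from h import *
c=ctrl.camera("side"); P=cloud(c); z=P[...,2]; d=lambda a,b:np.hypot(P[...,0]-a,P[...,1]-b)
m=(d(.6316,-.1311)<.025)&(z>.084)&(z<.1); q=plane(c,np.argwhere(m)[:,::-1],.089); print("short head",len(q),q.mean(0).round(4),P[m][:,2].max())
m=(d(.569,.028)<.025)&(z>.12)&(z<.13); q=plane(c,np.argwhere(m)[:,::-1],.123); print("long head",len(q),q.mean(0).round(4))
cv2.imwrite("pics/crop6.png",cv2.resize(c["img"][170:310,200:410],None,fx=3.5,fy=3.5))
E
```

```text
t 7.75 p [ 0.632  -0.1337  0.1821] psi 101.06 tilt [ 0.0008 -0.0003]
[[2.14, -0.37, 0.09], [2.13, -0.4, 0.09], [2.13, -0.42, 0.09], [2.12, -0.44, 0.09], [2.12, -0.47, 0.09], [2.11, -0.49, 0.09], [2.11, -0.51, 0.09], [2.1, -0.54, 0.09]] wz 0.011
short head 81 [ 0.6302 -0.1323  0.089 ] 0.09198371860965511
long head 51 [0.5693 0.0288 0.123 ]
```

View pics/crop6.png

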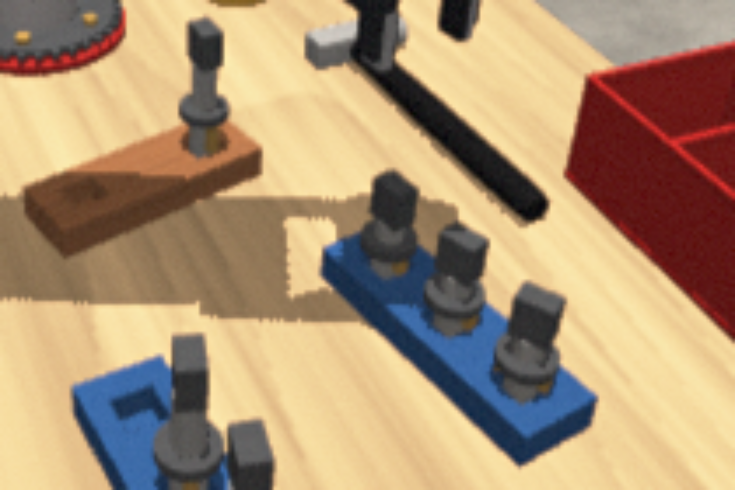

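The short shaft stands upright in the free pocket at (390,235) in the crop, let go. Now the long one.

Emit:
move_arm:
  dp:
    - [2.14,-0.37,0.1]
    - [2.13,-0.4,0.1]
    - [2.13,-0.42,0.1]
    - [2.12,-0.44,0.1]
    - [2.12,-0.47,0.1]
    - [2.11,-0.49,0.1]
    - [2.11,-0.51,0.1]
    - [2.1,-0.54,0.1]
    - [0,0,0]
    - [0,0,0]
  dr:
    - [0,0,0.011]
    - [0,0,0.011]
    - [0,0,0.011]
    - [0,0,0.011]
    - [0,0,0.011]
    - [0,0,0.011]
    - [0,0,0.011]
    - [0,0,0.011]
    - [0,0,0]
    - [0,0,0]

```text
t: 9.05
eef_pos: [0.5702, 0.0278, 0.1726]
eef_rot: [0.669, 0.743, 0.0, 0.0]
force: [0.3, 0.8, 0.1]
finger_gap: 0.598
grasp_force: 0.0
```

```bash
python3 plan.py .5698 .0283 .098 96 5
```

```text
t 9.05 p [0.5702 0.0278 0.1726] psi 96.02 tilt [ 0.0007 -0.0003]
[[0.01, -0.01, 1.49], [0.01, -0.01, 1.49], [0.01, -0.01, 1.49], [0.01, -0.01, 1.49], [0.01, -0.01, 1.49]] wz 0.0001
```

Emit:
move_arm:
  dp:
    - [0.05,0,1.5]
    - [0,0,1.5]
    - [0,0,1.5]
    - [0,0,1.5]
    - [0,0,1.45]
    - [0,0,0]
  dr:
    - [0,0,0]
    - [0,0,0]
    - [0,0,0]
    - [0,0,0]
    - [0,0,0]
    - [0,0,0]

```text
t: 9.8
eef_pos: [0.5693, 0.0289, 0.0965]
eef_rot: [0.669, 0.743, -0.001, -0.001]
force: [0.3, -0.2, 1.0]
finger_gap: 0.597
grasp_force: 0.0
```

Emit:
move_arm:
  dp:
    - [0,0,0]
    - [0,0,0]
    - [0,0,0]
    - [0,0,0]
    - [0,0,0]
    - [0,0,0]
  dr:
    - [0,0,0]
    - [0,0,0]
    - [0,0,0]
    - [0,0,0]
    - [0,0,0]
    - [0,0,0]
  jaw: 0
  squeeze: 80

```text
t: 10.55
eef_pos: [0.5702, 0.0288, 0.0986]
eef_rot: [0.669, 0.743, 0.0, 0.001]
force: [-1.4, 0.8, 5.6]
finger_gap: 0.169
grasp_force: 79.4
```

Emit:
move_arm:
  dp:
    - [0,0,-1]
    - [0,0,-2]
    - [0,0,-2.5]
    - [0,0,-2.5]
    - [0,0,-1]
    - [0,0,0]
    - [0,0,0]
  dr:
    - [0,0,0]
    - [0,0,0]
    - [0,0,0]
    - [0,0,0]
    - [0,0,0]
    - [0,0,0]
    - [0,0,0]

```text
t: 11.42
eef_pos: [0.5694, 0.0289, 0.1867]
eef_rot: [0.669, 0.743, -0.001, -0.001]
force: [-0.0, 0.1, -2.5]
finger_gap: 0.169
grasp_force: 78.4
```

```bash
python3 plan.py .510 .270 .19 99.8 8
```

```text
t 11.43 p [0.5694 0.0289 0.1867] psi 96.01 tilt [-0.002   0.0003]
[[3.07, -0.42, -0.04], [3.08, -0.4, -0.04], [3.08, -0.37, -0.04], [3.08, -0.35, -0.04], [3.09, -0.32, -0.04], [3.09, -0.29, -0.04], [3.09, -0.27, -0.04], [3.09, -0.24, -0.04]] wz -0.0083
```

Emit:
move_arm:
  dp:
    - [3.07,-0.42,0]
    - [3.08,-0.4,0]
    - [3.08,-0.37,0]
    - [3.08,-0.35,0]
    - [3.09,-0.32,0]
    - [3.09,-0.29,0]
    - [3.09,-0.27,0]
    - [3.09,-0.24,0]
    - [0,0,0]
    - [0,0,0]
  dr:
    - [0,0,-0.008]
    - [0,0,-0.008]
    - [0,0,-0.008]
    - [0,0,-0.008]
    - [0,0,-0.008]
    - [0,0,-0.008]
    - [0,0,-0.008]
    - [0,0,-0.008]
    - [0,0,0]
    - [0,0,0]

```text
t: 12.68
eef_pos: [0.5107, 0.2693, 0.1871]
eef_rot: [0.645, 0.764, -0.001, -0.0]
force: [0.2, -0.0, -2.9]
finger_gap: 0.173
grasp_force: 78.3
```

```bash
python3 plan.py .510 .270 .16 99.8 2; python3 - <<'E'
from rig import ctrl
from h import *
c=ctrl.camera("side"); P=cloud(c); z=P[...,2]; s=ctrl.get_state(); p=s["eef_pos"]
# collar: tcp-48..-40 mm ; compare disc with one seen standing in the rack the same way
m=(np.hypot(P[...,0]-.51,P[...,1]-.27)<.03)
for lo,hi in((-.085,-.075),(-.07,-.052),(-.0475,-.040),(-.035,-.01)):
    q=P[m&(z>p[2]+lo)&(z<p[2]+hi)]; print(lo,len(q),q.mean(0).round(4),rect(q) if len(q)>3 else 0)
cv2.imwrite("pics/crop7.png",cv2.resize(c["img"][100:200,150:270],None,fx=5,fy=5))
E
```

```text
t 12.68 p [0.5107 0.2693 0.1871] psi 99.67 tilt [-0.0011 -0.0006]
[[0.04, -0.03, 1.36], [0.04, -0.03, 1.36]] wz -0.0011
-0.085 24 [0.5082 0.2627 0.1067] [508.  263.    9.2  17.5  72.3]
-0.07 39 [0.5081 0.2585 0.1261] [507.  258.5   8.2  19.8  51. ]
-0.0475 24 [0.506  0.2564 0.1446] [505.9 258.8  13.1  33.6  68.7]
-0.035 57 [0.5093 0.2636 0.1653] [509.6 263.9  11.   18.1  80.8]
```

View pics/crop7.png

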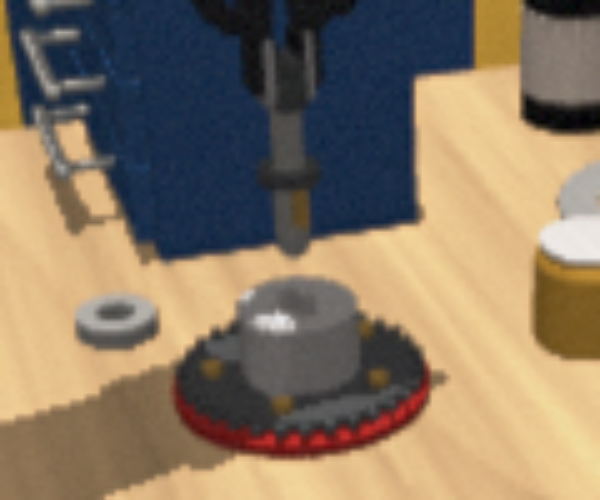

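The shaft hangs upright above the bore: foot at (292,250) and bore at (298,295) in the crop. I'll lower it to just above key contact.

Emit:
move_arm:
  dp:
    - [0.05,-0.03,1.3]
    - [0,0,1.0]
    - [0,0,0.7]
    - [0,0,0.6]
    - [0,0,0.6]
    - [0,0,0.4]
    - [0,0,0]
  dr:
    - [0,0,0]
    - [0,0,0]
    - [0,0,0]
    - [0,0,0]
    - [0,0,0]
    - [0,0,0]
    - [0,0,0]

```text
t: 13.6
eef_pos: [0.5103, 0.2703, 0.1416]
eef_rot: [0.645, 0.764, -0.0, -0.0]
force: [-0.3, 0.5, -3.3]
finger_gap: 0.169
grasp_force: 78.3
```

Emit:
move_arm:
  dp:
    - [0,0,0.4]
    - [0,0,0.4]
    - [0,0,0.3]
    - [0,0,0.2]
    - [0,0,0]
  dr:
    - [0,0,0]
    - [0,0,0]
    - [0,0,0]
    - [0,0,0]
    - [0,0,0]

```text
t: 14.22
eef_pos: [0.5103, 0.2703, 0.1287]
eef_rot: [0.645, 0.764, -0.0, -0.0]
force: [1.2, -0.5, -3.0]
finger_gap: 0.171
grasp_force: 78.3
```

Emit:
move_arm:
  dp:
    - [0,0,0.2]
    - [0,0,0.2]
    - [0,0,0.2]
    - [0,0,0]
  dr:
    - [0,0,0]
    - [0,0,0]
    - [0,0,0]
    - [0,0,0]

```text
t: 14.72
eef_pos: [0.5103, 0.2703, 0.1226]
eef_rot: [0.645, 0.764, -0.0, -0.0]
force: [0.1, -0.4, -2.7]
finger_gap: 0.17
grasp_force: 78.3
```

The keys slipped in without resistance. I'll keep pushing.

Emit:
move_arm:
  dp:
    - [0,0,0.3]
    - [0,0,0.3]
    - [0,0,0.3]
    - [0,0,0.2]
    - [0,0,0]
  dr:
    - [0,0,0]
    - [0,0,0]
    - [0,0,0]
    - [0,0,0]
    - [0,0,0]

```text
t: 15.35
eef_pos: [0.5105, 0.2704, 0.1123]
eef_rot: [0.645, 0.764, 0.0, 0.0]
force: [-2.2, -1.4, 4.6]
finger_gap: 0.171
grasp_force: 79.4
```

Emit:
move_arm:
  dp:
    - [0,0,0.2]
    - [0,0,0.2]
    - [0,0,0]
  dr:
    - [0,0,0]
    - [0,0,0]
    - [0,0,0]

```text
t: 15.72
eef_pos: [0.5105, 0.2704, 0.1085]
eef_rot: [0.645, 0.764, 0.0, 0.0]
force: [-3.0, -0.4, 7.6]
finger_gap: 0.172
grasp_force: 79.7
```

Emit:
move_arm:
  dp:
    - [0,0,0.1]
    - [0,0,0.1]
    - [0,0,0]
  dr:
    - [0,0,0]
    - [0,0,0]
    - [0,0,0]

```text
t: 16.1
eef_pos: [0.5106, 0.2705, 0.1077]
eef_rot: [0.645, 0.764, 0.001, 0.0]
force: [-6.1, -1.3, 15.5]
finger_gap: 0.169
grasp_force: 80.9
```

Emit:
move_arm:
  dp:
    - [0,0,0.06]
    - [0,0,0]
    - [0,0,0]
    - [0,0,0]
  dr:
    - [0,0,0]
    - [0,0,0]
    - [0,0,0]
    - [0,0,0]

```text
t: 16.6
eef_pos: [0.5106, 0.2705, 0.1077]
eef_rot: [0.645, 0.764, 0.001, 0.001]
force: [-7.2, -2.4, 20.1]
finger_gap: 0.173
grasp_force: 81.5
```

```bash
python3 - <<'E'
from rig import ctrl
from h import *
c=ctrl.camera("side"); s=ctrl.get_state(); print(s["eef_pos"],s["force"],s["grasp_force"])
P=cloud(c); z=P[...,2]; d=lambda a,b:np.hypot(P[...,0]-a,P[...,1]-b)
q=z[(d(.51,.27)>.022)&(d(.51,.27)<.034)&(z>.045)&(z<.08)]; print("hub top",np.median(q),len(q))
q=z[(d(.51,.27)>.011)&(d(.51,.27)<.016)&(z>.055)&(z<.085)]; print("collar top",np.median(q),len(q))
m=(d(.6316,-.1311)<.025)&(z>.084)&(z<.1); print("short",plane(c,np.argwhere(m)[:,::-1],.089).mean(0).round(4))
cv2.imwrite("pics/crop8.png",cv2.resize(c["img"][100:310,150:410],None,fx=2.8,fy=2.8))
E
```

```text
[0.51063563 0.27047642 0.1076293 ] [-8.11927638 -2.88539545 19.74424799] 81.541428565979
hub top 0.06180720956151786 126
collar top 0.06975729994768597 26
short [ 0.6303 -0.1323  0.089 ]
```

View pics/crop8.png

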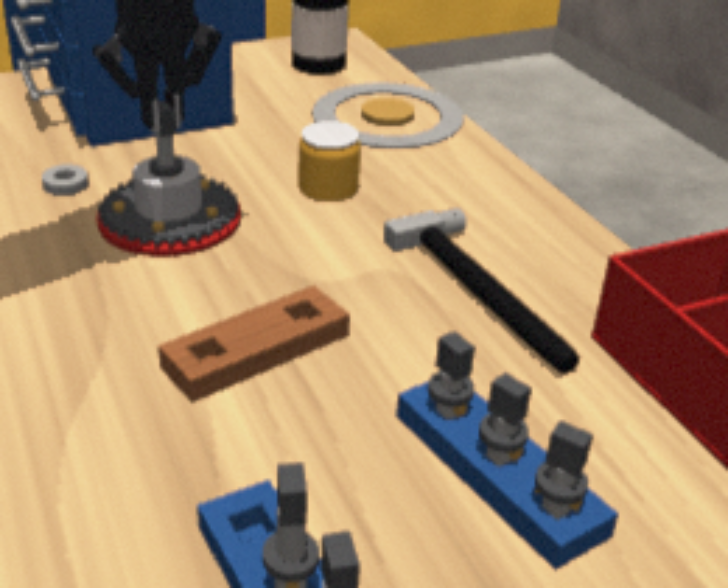

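The collar top is 8 mm above the hub top, which equals the collar's thickness, so it's seated. The hub and collar are at (165,185) in the picture, the short shaft stands in its pocket, and the rest of the scene is undisturbed. Handing in.

```bash
python3 -c "
from rig import ctrl
print(ctrl.job_done())"
```

```text
the job is handed in; nothing more can be done
None
```

The job is handed in at about 17 s of the 64 s allowed: the short shaft stands released and upright in the short rack's free pocket, and the long shaft is gripped and pressed home in the hub with its collar seated; the hand-in returned no verdict.

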